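# Fetch a ceramic spacer from a heating block with sprung tongs

### The job

A small ceramic spacer is held by a leaf spring at the bottom of the narrow slot in the aluminium heating block. Take the sprung tongs from their holder, squeeze them shut on the spacer down in the slot, draw it out and thread it fully down over the off-centre pin of the round grey stand, then put the tongs back in their holder. Touch the spacer only with the tongs, squeeze and push gently so that nothing is crushed or forced, and leave the glassware and bottles alone.

Things in the scene. Friction and masses are not known exactly. Their poses are not given: they have to be found in the camera images.
- tongs: Upright steel parallel tongs, 136 mm tall, about 90 g, standing on two flat tips in the holder. Origin: midway between the tips of the open legs, level with them; z up the legs, y from the moving leg (at -y) to the fixed leg (+y). Legs 3.5 mm thick (y), 11 mm wide (x), 128 mm long; with the tongs open the gap between them is 21 mm and they measure 28 mm over their outsides.
- tongs_grip (a point): Point on the tongs to grip them at, closing along y: 105 mm above the tips, midway between the two flat black grip plates, which are 36 mm apart over their outsides with the tongs open, 18 mm wide (x) and 36 mm tall (18 mm above and below this point). The bridge joining the legs reaches up to 31 mm above it. Axes as the tongs.
- tongs_jaw (a joint): How far the tongs are squeezed (m): 0 open, 0.007 shut on the spacer, 0.010 at the stop. The -y leg slides parallel to the other, so the gap is 21 mm less this, its middle at y = half this. The spring resists with 6 N at 0, 8 N at 0.007: kept squeezed by 1 to 3 mm, the tongs can be carried with open jaws; only the squeeze beyond the spring presses on the spacer.
- spacer: White ceramic spacer, 14 x 14 mm, 18 mm tall, about 14 g, with a square 8.6 mm hole right through along z. Origin: centre of its underside; z up. At the start it stands in the seat in the slot's floor, sides parallel to the slot, and a leaf spring grips it from the side: drawing it straight up takes 3 to 9 N. It cracks when squeezed with over 25 N on a side (33 N by the gripper).
- slot_mouth (a point): Centre of the mouth of the slot in the aluminium block on the white heater (fixed), level with the block's top, 99 mm above the bench; z up. The slot is 33 mm along y, 15 mm along x, edges bevelled 1.5 mm. Block 80 (x) by 100 mm (y); heater 135 mm square; two round 15 mm wells beside the slot are empty. Push tongs or spacer on the block with less than 18 N.
- slot_floor (a point): Centre of the slot's floor, 50 mm below the mouth, same axes. Here is a 15 mm square seat 3 mm deeper, in which the spacer stands, so that 15 mm of it rises above the floor, with 9.5 mm free on either side (y) for the tongs' legs. The leaf spring comes from the slot's -x wall 2.5 to 6.5 mm above the floor, pushes the spacer to +x, is 6 mm wide and passes between the legs.
- pin_stand: Round grey stand (fixed): a disc 84 mm across and 12 mm thick with a boss 28 mm across and 8 mm high in its middle, and a 6 mm thick, 23 mm tall steel pin upright on the boss. Origin: middle of the underside, on the bench; z up. The pin does not stand in the middle of the boss but 4 mm to one side of it; its direction differs each time and is not measured.
- pin_seat (a point): Middle of the boss's flat top on the same stand, 20 mm above the bench; the pin's foot is 4 mm beside it, in an unmeasured direction (to be seen or felt for). The pin's top is 23 mm higher, its edge bevelled by only 0.5 mm. The spacer is home when the pin is in its hole and its underside rests on the boss. Push the spacer on the stand with less than 18 N.
- holder_floor (a point): Centre of the floor of the slot in the tongs' holder, a fixed grey plastic block, 10 mm above the bench; z up. Slot 33 mm along y, 15 mm along x. The tongs stand on this floor, either way round.
- holder_mouth (a point): Centre of the mouth of the holder's slot, 45 mm above its floor, same axes; edges bevelled 2 mm. The holder's block is 45 mm (x) by 65 mm (y).
- beaker: Glass beaker, 66 mm across, 85 mm tall; origin at the centre of its underside. Bystander: leave alone.
- wash_bottle: White plastic bottle, 56 mm across, 140 mm tall; origin at the centre of its underside. Bystander: leave alone.
- jar: Small amber jar with a black cap, 48 mm across, 60 mm tall; origin at the centre of its underside. Bystander: leave alone.
Mind the look-alikes: they are no part of the job. Of the things like the tongs, leave any that is yellow; of the rest the larger one is meant. What is shaped like the part that bears slot_mouth but brown is not meant.

How it is judged:
By the outcome, as a careful person would: the job done as asked, in the order asked, and still so for the second after the job is handed in, with the robot touching nothing.
It also fails if it takes over 72 s, if anything falls off the work surface, if the arm or the gripper's body presses on something with over 40 N, if the wrist force passes 120 N, or if a joint passes its speed limit or range.

### The arm

A 7-joint arm with a two-finger parallel gripper is mounted at the origin on the work surface. World frame = base frame: x ahead of the robot, y to its left, z up, the work surface at z = 0. Lengths are in m, angles in rad, forces in N, time in s.
With the tool pointing down it reaches from about 0.425 to 0.875 m from the base axis. Payload 8.4 kg.
Tool frame: the origin (TCP) lies midway between the tips of the shut fingers; the grasp point (between the pads) lies 19 mm behind it; x points along the fingers, z is the direction in which the jaws open and shut, and the axes are right-handed (so a half turn about x gives the same grasp; the last joint's range is limited). The gripper opens to 87 mm and grips with 3 to 60 N. Pads are 19 mm wide; open, the fingers measure 117 mm over their backs; the gripper's body (75 mm by 190 mm) begins 51 mm behind the grasp point.
Start: joints at [1.168, 0.333, 0.04, 1.465, -0.013, 1.343, -0.059], TCP at [0.194, -0.62, 0.223] pointing down, gripper open.
Joint ranges: [-2.58, 2.58], [-0.38, 2.09], [-1.3, 1.39], [0.25, 2.4], [-1.5, 4.64], [0.08, 2.09], [-2.65, 2.65]. Speed limits (rad/s): [2.22, 2.22, 2.79, 2.79, 3.14, 3.14, 3.14].

### API

Orientations are given as a unit quaternion [w, x, y, z].
In Python, from cell import arm gives the robot as it stands.
- The arm moves only by the shell command python3 -m creep 'ROWS' [OPENING] [FORCE]. ROWS is JSON, a list of rows, each an object with "delta_pos": the shift along the tool's x, y, z as a fraction of full scale, a list of three; "twist": the turn about the tool's x as a fraction of full scale. In form: [{"delta_pos": [x, y, z], "twist": twist}, ...]. A call has 1 to 20 rows; each row shifts and turns the commanded pose from where the row before left it, along the tool's axes as they then stand; what a row does not reach is not made up. Full scale, the value 1, is 0.12 m for a shift and 8 degrees for a turn. A row lasts 1/10 s, in which the tool goes at most 50 mm and 8.59 degrees, less where a joint would pass 70% of its speed; a pose out of reach is approached as far as the arm can. A call with a number of a shift or a turn outside -1 to 1 is refused whole. A call with a gripper value outside its range is refused whole. OPENING is the opening, from 0 (shut) to 1 (fully open), set as the call begins (- or left out, the last holds). The fingers move at their own pace and stop on an object; FORCE is the grip in N (left out, the last holds). Time passes only in rows, so rows that do not move let the fingers close. It gives the time, the measured TCP pose, the force and the opening at its end, in the units of the state.
- arm.sense(): the state, without advancing time (a new reading comes with each control period).
- arm.snapshot(name): name is "scene" or "top" or "wrist"; returns a dict with "img" (480x640x3 uint8, red, green, blue), "fx", "fy", "cx", "cy" (pixels), "world_from_camera" (4x4, takes a point from camera to world coordinates). Camera axes: x right, y down, z forward; pixel columns grow to the right and rows downward; lengths in m; the calibration is good to about 2 mm. A picture is of the moment at which its call begins. There is no depth.
- arm.hand_in(): hands the job in, once; it reports no verdict.
The state is a dict: "clock": time; "qpos": joint angles; "joint_vel": joint speeds; "joint_torque": joint torques, N m; "position": TCP position; "tool_rot": TCP orientation; "force": force on the tool from outside, world axes, zero at the start; "moment": the same for the moment, N m; "opening": opening from 0.0 (shut) to 1.0 (fully open).
Only numpy, scipy, OpenCV 4.12 (cv2) and the standard library are available. Lean on these libraries where they do the work, as an engineer would, in place of code of your own. Each camera call takes 0.05 s, during which the arm holds its last target.

## Working session

There is one attempt and no reset: what is moved stays moved. The work goes in short steps, Python scripts to look and compute and a shell command to move; the robot and the scene stay as the last step left them, time stands still between calls to the robot, and variables do not carry over. Pictures are saved under pics/ and viewed, and the job is handed in when it is done.

```bash
mkdir -p pics; ls
python3 - <<'E'
from cell import arm
import cv2,numpy as np
s=arm.sense();print({k:np.round(v,3).tolist() for k,v in s.items()})
for n in ["scene","top","wrist"]:
    d=arm.snapshot(n);cv2.imwrite(f"pics/{n}0.png",d["img"][:,:,::-1]);print(n,d["fx"],d["fy"],d["cx"],d["cy"],np.round(d["world_from_camera"],4).tolist())
E
```

```text
pics
{'clock': 0.0, 'qpos': [1.168, 0.334, 0.04, 1.466, -0.013, 1.343, -0.059], 'joint_vel': [0.0, -0.0, -0.001, 0.001, 0.001, -0.001, -0.001], 'joint_torque': [-0.001, -65.637, 1.334, -40.38, -0.06, 0.045, 0.0], 'position': [0.194, -0.62, 0.222], 'tool_rot': [0.569, 0.419, 0.57, -0.418], 'force': [0.014, -0.219, 0.493], 'moment': [0.001, -0.009, -0.029], 'opening': 1.002}
scene 440.55351559784015 440.55351559784015 317.17669213092097 243.04550012103485 [[0.9088, 0.2268, -0.3502, 0.8808], [0.4172, -0.4877, 0.7669, -0.7809], [0.0031, -0.843, -0.5378, 0.5761], [0.0, 0.0, 0.0, 1.0]]
top 546.047923543355 546.047923543355 321.5006491101442 244.29399120766269 [[-0.0187, -0.9967, 0.0791, 0.4765], [-0.9998, 0.0192, 0.0063, -0.099], [-0.0078, -0.0789, -0.9968, 1.1435], [0.0, 0.0, 0.0, 1.0]]
wrist 363.50348770935756 363.50348770935756 321.8201785861249 237.73773220802656 [[0.2991, -0.9173, -0.2628, 0.2649], [-0.9542, -0.2881, -0.0803, -0.597], [-0.0021, 0.2748, -0.9615, 0.3829], [0.0, 0.0, 0.0, 1.0]]
```

View pics/scene0.png

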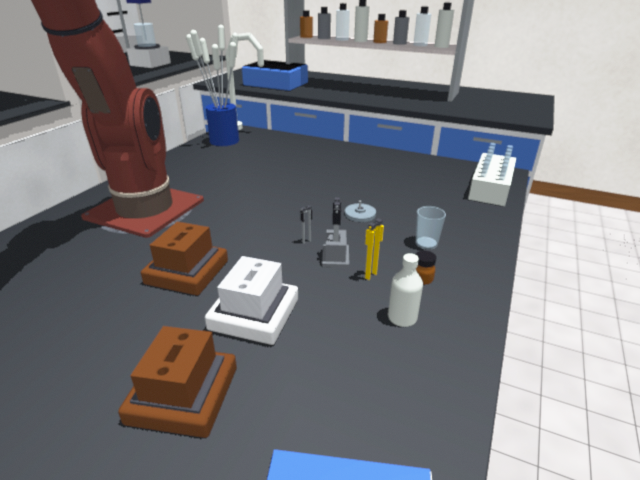

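View pics/top0.png

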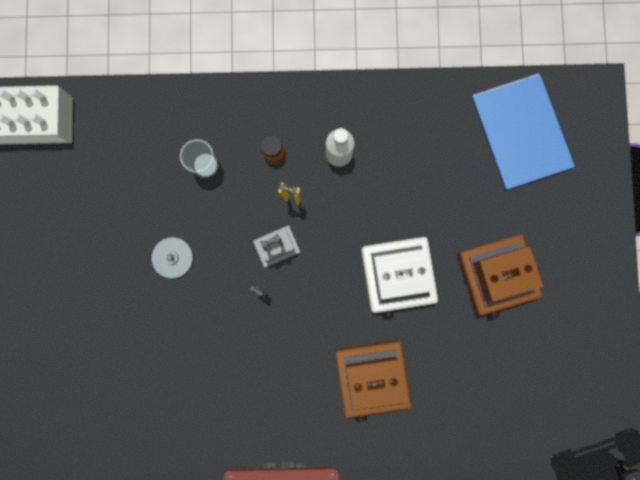

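View pics/wrist0.png

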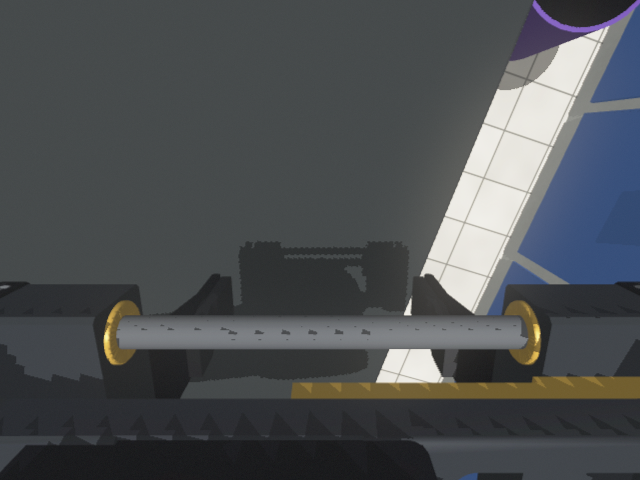

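The tongs candidates in the scene picture are the grey pair in the holder (336,225), the small grey pair on the bench (307,225) and the yellow pair (374,250). The one in the holder fits, because it's larger and not yellow. Of the blocks, the white heater with the aluminium block (250,290) fits; the two brown ones don't. Next I'll confirm both in enlarged crops.

```bash
cat > h.py <<'E'
from cell import arm
import cv2,numpy as np
def snap(n,f=None):
    d=arm.snapshot(n)
    if f: cv2.imwrite(f"pics/{f}.png",d["img"][:,:,::-1])
    return d
def ray(d,u,v,z):
    M=np.array(d["world_from_camera"]);r=M[:3,:3]@np.array([(u-d["cx"])/d["fx"],(v-d["cy"])/d["fy"],1.]);o=M[:3,3]
    return o+r*(z-o[2])/r[2]
def proj(d,p):
    M=np.array(d["world_from_camera"]);c=M[:3,:3].T@(np.array(p)-M[:3,3]);return d["fx"]*c[0]/c[2]+d["cx"],d["fy"]*c[1]/c[2]+d["cy"]
def crop(f,o,x0,y0,x1,y1,k):
    im=cv2.imread(f"pics/{f}.png")[y0:y1,x0:x1];cv2.imwrite(f"pics/{o}.png",cv2.resize(im,None,fx=k,fy=k,interpolation=cv2.INTER_CUBIC))
E
python3 - <<'E'
from h import *
a=cv2.imread("pics/top0.png");s=cv2.imread("pics/scene0.png")
def c(im,x,y,w,h,k):return cv2.resize(im[y:y+h,x:x+w],(w*k,h*k),interpolation=cv2.INTER_CUBIC)
r1=np.hstack([c(a,240,215,80,60,5),c(a,360,235,80,60,5)]);r2=np.hstack([c(a,140,225,80,60,5),c(s,290,190,100,75,4)])
cv2.imwrite("pics/m0.png",np.vstack([r1,r2]))
E
```

```text
(no output)
```

View pics/m0.png

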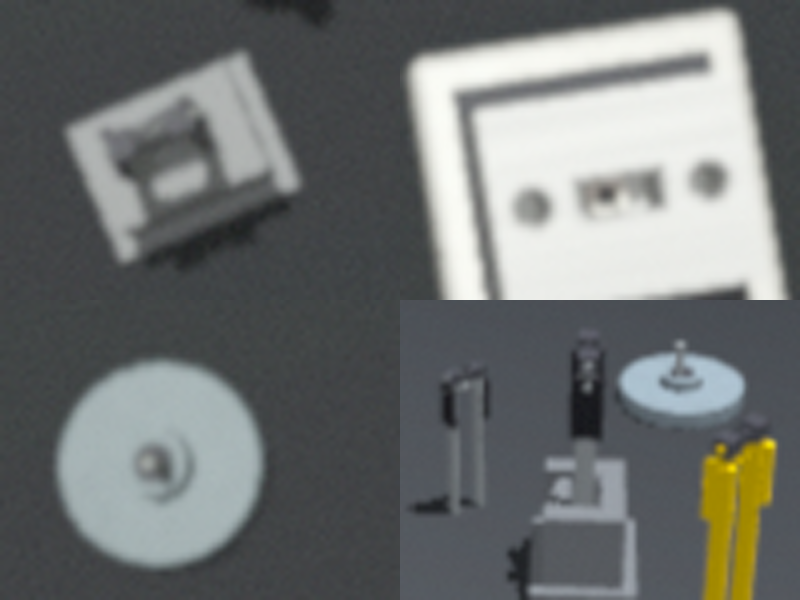

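The crop confirms the larger grey tongs stand in the holder, and the white heater has the spacer visible in its slot. Next are rough positions.

Run:
```python
from h import *
d=snap("top")
P=lambda n,u,v,z:print(n,np.round(ray(d,u,v,z),4))
for i,(u,v) in enumerate([(68,128),(243,55),(298,188),(122,262)]):P("hold%d"%i,240+u/5,215+v/5,.055)
P("slot",360+(621-400)/5,235+192/5,.099)
P("wellL",360+(533-400)/5,235+208/5,.099);P("wellR",360+(710-400)/5,235+180/5,.099)
P("disc",140+161/5,225+(463-300)/5,.012)
P("boss",140+163/5,225+(465-300)/5,.020)
P("pintop",140+152/5,225+(463-300)/5,.043)
P("bottle",338,135,.14);P("jar",271,146,.06);P("beaker",197,155,.085);P("yel",290,190,.13);P("small",259,292,.08)
s=arm.sense()
from scipy.spatial.transform import Rotation as R
q=s["tool_rot"];Rt=R.from_quat([*q[1:],q[0]]).as_matrix();print(np.round(Rt,3))
d=snap("wrist");M=np.array(d["world_from_camera"])
print(np.round(Rt.T@(M[:3,3]-s["position"]),4),np.round(Rt.T@M[:3,:3],3))
```

```text
hold0 [0.5728 0.0437 0.055 ]
hold1 [ 0.6009 -0.0268  0.055 ]
hold2 [ 0.547  -0.0481  0.055 ]
hold3 [0.5188 0.0226 0.055 ]
slot [ 0.5006 -0.2492  0.099 ]
wellL [ 0.4951 -0.2155  0.099 ]
wellR [ 0.5045 -0.2832  0.099 ]
disc [0.5444 0.219  0.012 ]
boss [0.5431 0.2159 0.02  ]
pintop [0.5427 0.214  0.043 ]
bottle [ 0.7607 -0.1274  0.14  ]
jar [0.7636 0.0062 0.06  ]
beaker [0.7419 0.1501 0.085 ]
yel [ 0.6602 -0.0354  0.13  ]
small [0.4702 0.0308 0.08  ]
[[-0.     0.954  0.299]
 [ 0.001  0.299 -0.954]
 [-1.    -0.    -0.001]]
[-0.1612  0.0742 -0.0009] [[ 0.001 -0.275  0.962]
 [-0.    -0.962 -0.275]
 [ 1.     0.    -0.001]]
```

```bash
python3 -m creep '[{"delta_pos":[0,0.21,-0.137],"twist":0},{"delta_pos":[0,0.21,-0.137],"twist":0},{"delta_pos":[0,0.21,-0.137],"twist":0},{"delta_pos":[0,0.21,-0.137],"twist":0},{"delta_pos":[0,0.21,-0.137],"twist":0},{"delta_pos":[0,0.21,-0.137],"twist":0},{"delta_pos":[0,0.21,-0.137],"twist":0},{"delta_pos":[0,0.21,-0.137],"twist":0},{"delta_pos":[0,0.21,-0.137],"twist":0},{"delta_pos":[0,0.21,-0.137],"twist":0},{"delta_pos":[0,0.21,-0.137],"twist":0},{"delta_pos":[0,0.21,-0.137],"twist":0},{"delta_pos":[0,0.21,-0.137],"twist":0},{"delta_pos":[0,0.21,-0.137],"twist":0},{"delta_pos":[0,0.21,-0.137],"twist":0},{"delta_pos":[0,0.21,-0.137],"twist":0},{"delta_pos":[0,0,0],"twist":0.6},{"delta_pos":[0,0,0],"twist":0.575},{"delta_pos":[0,0,0],"twist":0}]' 1 20
python3 - <<'E'
from h import *
d=snap("wrist","w1");np.save("w1.npy",d,allow_pickle=True)
E
```

```text
clock: 2.15
position: [0.5005, -0.2484, 0.2224]
tool_rot: [0.533, 0.464, 0.534, -0.464]
force: [0.4, 0.8, 0.2]
opening: 1.002
```

View pics/w1.png

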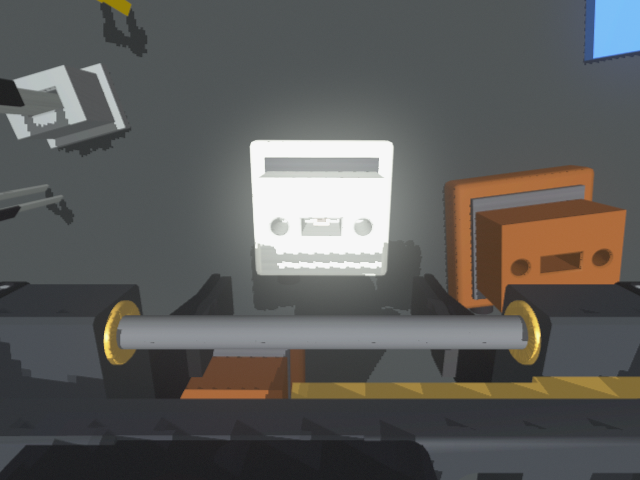

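```bash
python3 -c "
from h import *
crop('w1','w1c',270,200,370,250,8)"
```

```text
(no output)
```

View pics/w1c.png

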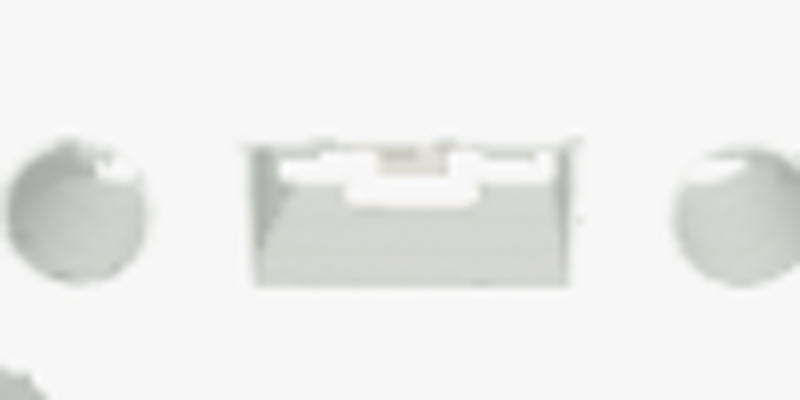

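Run:
```python
from h import *
d=np.load("w1.npy",allow_pickle=True).item()
for u,v in [(411,213),(78,212),(742,215)]: print(np.round(ray(d,270+u/8,200+v/8,.099),4))
a,b=ray(d,270+78/8,200+212/8,.099),ray(d,270+742/8,200+215/8,.099);print(np.degrees(np.arctan2(*(b-a)[[1,0]])))
# rows to holder hover: target
from scipy.spatial.transform import Rotation as R
s=arm.sense();q=s["tool_rot"];Rt=R.from_quat([*q[1:],q[0]]).as_matrix();print(np.degrees(np.arctan2(Rt[1,2],Rt[0,2])))
D=np.array([.555,-.003,.222])-s["position"];print(Rt.T@D/.12)
```

```text
[ 0.5024 -0.2468  0.099 ]
[ 0.4978 -0.2135  0.099 ]
[ 0.5068 -0.2799  0.099 ]
-82.30996222628983
-81.9005837654456
[ 0.00405713  0.73867218 -1.96205169]
```

```bash
python3 -m creep '[{"delta_pos":[0,0.082,-0.218],"twist":0},{"delta_pos":[0,0.082,-0.218],"twist":0},{"delta_pos":[0,0.082,-0.218],"twist":0},{"delta_pos":[0,0.082,-0.218],"twist":0},{"delta_pos":[0,0.082,-0.218],"twist":0},{"delta_pos":[0,0.082,-0.218],"twist":0},{"delta_pos":[0,0.082,-0.218],"twist":0},{"delta_pos":[0,0.082,-0.218],"twist":0},{"delta_pos":[0,0.082,-0.218],"twist":0},{"delta_pos":[0,0,0],"twist":-0.85},{"delta_pos":[0,0,0],"twist":-0.85},{"delta_pos":[0,0,0],"twist":0}]'
python3 - <<'E'
from h import *
d=snap("wrist","w2");np.save("w2.npy",d,allow_pickle=True)
E
```

```text
clock: 3.4
position: [0.5553, -0.0032, 0.2225]
tool_rot: [0.586, 0.396, 0.586, -0.396]
force: [-0.3, 0.0, 0.2]
opening: 1.0
```

View pics/w2.png

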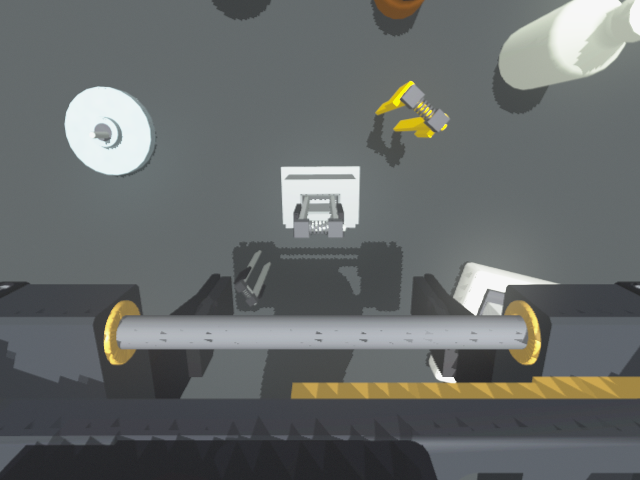

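```bash
python3 -c "
from h import *
crop('w2','w2c',270,160,370,245,8)
crop('w2','w2s',60,80,160,180,6)"
```

```text
(no output)
```

View pics/w2c.png

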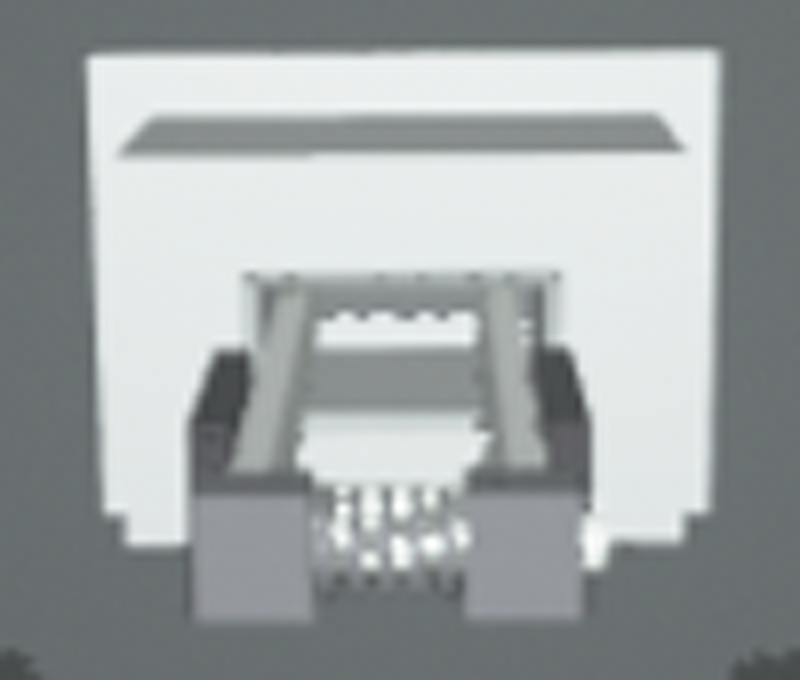

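View pics/w2s.png

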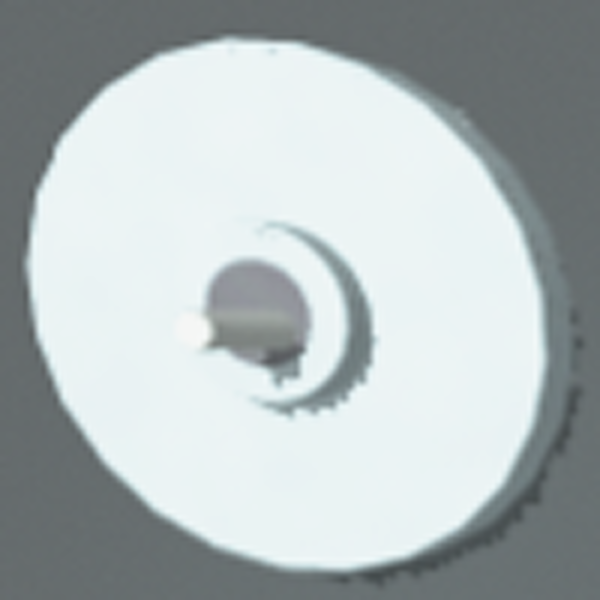

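```bash
cat >> h.py <<'E'
from scipy.spatial.transform import Rotation as R
def pose():
    s=arm.sense();q=s["tool_rot"];return np.array(s["position"]),R.from_quat([*q[1:],q[0]]).as_matrix()
def dl(t):
    p,Rt=pose();d=Rt.T@(np.array(t)-p);print("delta",np.round(d*1000,1),"mm frac",np.round(d/.12,4))
E
python3 - <<'E'
from h import *
d=np.load("w2.npy",allow_pickle=True).item()
c=lambda u,v,z:ray(d,270+u/8,160+v/8,z)
t=c(388,556,.146);print("tongs",t)
for z in(.13,.133,.141): print("plates",z,c(390,490,z))
h=c(401,350,.055);print("holder",h)
p,Rt=pose();print(Rt.T@(t-p)*1000,Rt.T@(h-p)*1000, np.degrees(np.arctan2(Rt[1,2],Rt[0,2])))
s=lambda u,v,z:ray(d,60+u/6,80+v/6,z)
print("disc",s(288,305,.012),"pintop",s(193,330,.043),"pinfoot",s(290,345,.02),"grey",s(258,310,.02),"boss",s(280,315,.02))
dl([t[0],t[1],.115-.019])
E
```

```text
tongs [0.56540519 0.00450259 0.146     ]
plates 0.13 [0.56720491 0.0051906  0.13      ]
plates 0.133 [0.56787634 0.00542892 0.133     ]
plates 0.141 [0.56966683 0.00606446 0.141     ]
holder [0.56617902 0.00414759 0.055     ]
[76.52372126 12.31747962 -3.71184919] [167.52360964  12.91792738  -3.09168323] -68.46963959336219
disc [0.54849991 0.2214952  0.012     ] pintop [0.54591504 0.21760453 0.043     ] pinfoot [0.54414364 0.2156059  0.02      ] grey [0.54757784 0.22156512 0.02      ] boss [0.54812803 0.21812304 0.02      ]
delta [126.5  12.3  -3.7] mm frac [ 1.0544  0.1027 -0.0309]
```

```bash
python3 -m creep '[{"delta_pos":[0,0.0513,-0.0154],"twist":-0.06},{"delta_pos":[0,0.0513,-0.0154],"twist":0},{"delta_pos":[0.2,0,0],"twist":0},{"delta_pos":[0.2,0,0],"twist":0},{"delta_pos":[0.2,0,0],"twist":0},{"delta_pos":[0.2,0,0],"twist":0},{"delta_pos":[0.15,0,0],"twist":0},{"delta_pos":[0.1,0,0],"twist":0},{"delta_pos":[0,0,0],"twist":0}]'
python3 - <<'E'
from h import *
d=snap("wrist","w3");np.save("w3.npy",d,allow_pickle=True)
crop('w3','w3c',220,180,420,330,4)
E
```

```text
clock: 4.35
position: [0.5647, 0.0051, 0.095]
tool_rot: [0.586, 0.395, 0.587, -0.395]
force: [0.8, -0.5, 0.1]
opening: 1.0
```

View pics/w3.png

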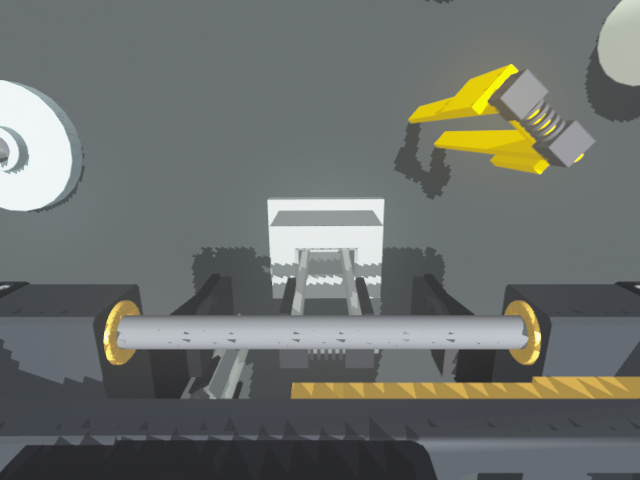

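View pics/w3c.png

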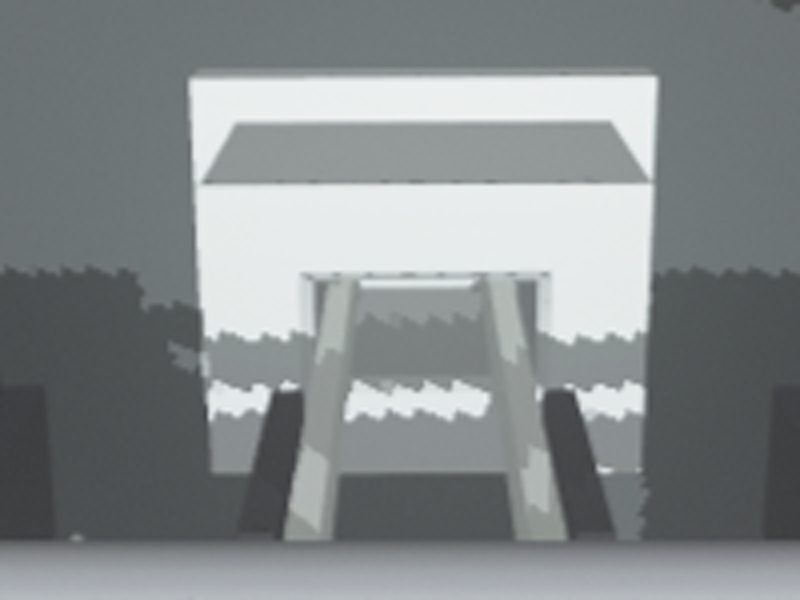

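```bash
python3 -m creep '[{"delta_pos":[0,0,0.01],"twist":0},{"delta_pos":[0,0,0],"twist":0}]'
python3 -c "
from h import *
dl([.5654,.0045,.096])
p,Rt=pose();print(np.degrees(np.arctan2(Rt[1,2],Rt[0,2])))"
```

```text
clock: 4.6
position: [0.5668, 0.0037, 0.0977]
tool_rot: [0.587, 0.395, 0.586, -0.395]
force: [-0.5, -0.1, -0.4]
opening: 1.0
delta [ 1.7 -0.9 -1.3] mm frac [ 0.014  -0.0078 -0.0107]
-67.93745174589608
```

```bash
python3 -m creep '[{"delta_pos":[0,0,0],"twist":0},{"delta_pos":[0,0,0],"twist":0},{"delta_pos":[0,0,0],"twist":0},{"delta_pos":[0,0,0],"twist":0},{"delta_pos":[0,0,0],"twist":0},{"delta_pos":[0,0,0],"twist":0},{"delta_pos":[0,0,0],"twist":0},{"delta_pos":[0,0,0],"twist":0}]' 0.39 20
python3 - <<'E'
from h import *
d=snap("wrist","w4")
crop('w4','w4c',220,180,420,330,4)
E
```

```text
clock: 5.4
position: [0.5659, 0.0038, 0.0966]
tool_rot: [0.587, 0.395, 0.587, -0.395]
force: [0.2, -0.1, -1.7]
opening: 0.421
```

View pics/w4c.png

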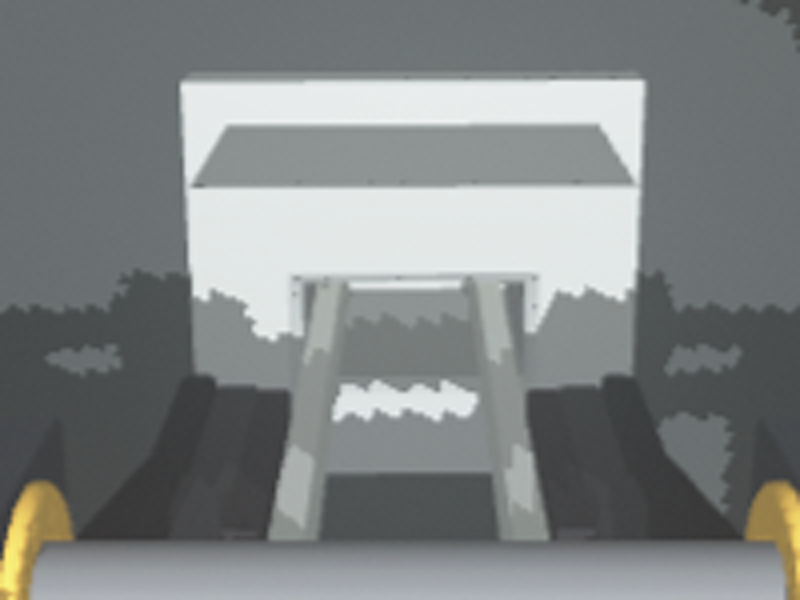

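```bash
python3 -m creep '[{"delta_pos":[0,0,0],"twist":0},{"delta_pos":[0,0,0],"twist":0},{"delta_pos":[0,0,0],"twist":0}]' 0.39 20;python3 -c "
from h import *
print(arm.sense()['opening'],arm.sense()['force'])"
```

```text
clock: 5.75
position: [0.5659, 0.0038, 0.0966]
tool_rot: [0.586, 0.395, 0.587, -0.395]
force: [0.4, -1.1, 0.1]
opening: 0.391
0.3906087754750035 [ 0.42508754 -1.07067982  0.1310631 ]
```

```bash
python3 -m creep '[{"delta_pos":[-0.04,0,0],"twist":0},{"delta_pos":[-0.08,0,0],"twist":0},{"delta_pos":[-0.12,0,0],"twist":0},{"delta_pos":[-0.15,0,0],"twist":0},{"delta_pos":[-0.15,0,0],"twist":0},{"delta_pos":[-0.15,0,0],"twist":0},{"delta_pos":[-0.15,0,0],"twist":0},{"delta_pos":[-0.12,0,0],"twist":0},{"delta_pos":[0,0,0],"twist":0.9},{"delta_pos":[0,0,0],"twist":0.9},{"delta_pos":[0,0,0],"twist":0}]'
python3 - <<'E'
from h import *
p,Rt=pose();print(np.degrees(np.arctan2(Rt[1,2],Rt[0,2])))
dl([.5024,-.2468,.212])
d=snap("wrist","w5")
crop('w5','w5c',220,180,420,330,4)
E
```

```text
clock: 6.85
position: [0.566, 0.0038, 0.2127]
tool_rot: [0.532, 0.466, 0.532, -0.466]
force: [-0.7, 0.4, -1.7]
opening: 0.397
-82.43171818169392
delta [  0.6 -96.1 240. ] mm frac [ 0.0054 -0.8007  2.0002]
```

View pics/w5.png

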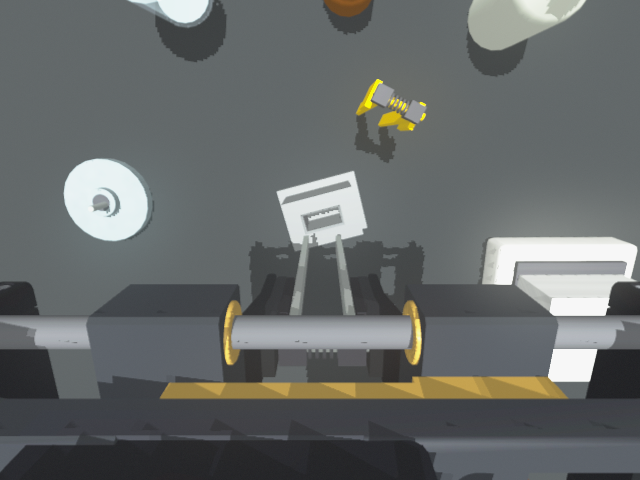

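Tongs are held, tips at (306,240) and (338,240). Going to the block.

```bash
python3 -m creep '[{"delta_pos":[0,-0.04,0.1],"twist":0},{"delta_pos":[0,-0.08,0.2],"twist":0},{"delta_pos":[0,-0.08,0.2],"twist":0},{"delta_pos":[0,-0.08,0.2],"twist":0},{"delta_pos":[0,-0.08,0.2],"twist":0},{"delta_pos":[0,-0.08,0.2],"twist":0},{"delta_pos":[0,-0.08,0.2],"twist":0},{"delta_pos":[0,-0.08,0.2],"twist":0},{"delta_pos":[0,-0.08,0.2],"twist":0},{"delta_pos":[0,-0.08,0.2],"twist":0},{"delta_pos":[0,-0.04,0.1],"twist":0},{"delta_pos":[0,0,0],"twist":0},{"delta_pos":[0,0,0],"twist":0}]'
python3 - <<'E'
from h import *
p,Rt=pose();print(np.degrees(np.arctan2(Rt[1,2],Rt[0,2])))
d=snap("wrist","w6");np.save("w6.npy",d,allow_pickle=True)
crop('w6','w6c',270,190,370,265,8)
E
```

```text
clock: 8.2
position: [0.503, -0.246, 0.2118]
tool_rot: [0.533, 0.465, 0.533, -0.465]
force: [-0.1, 0.2, -0.9]
opening: 0.393
-82.24606232981365
```

View pics/w6c.png

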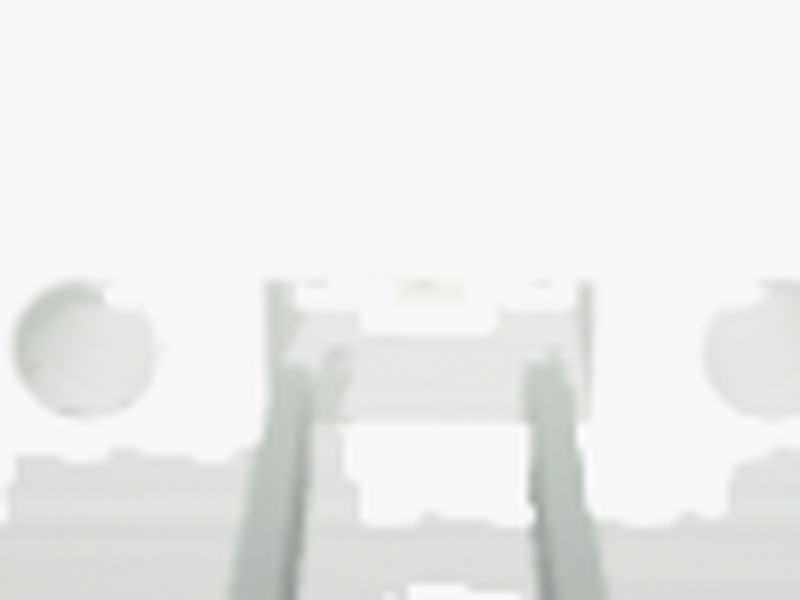

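Run:
```python
from h import *
d=np.load("w6.npy",allow_pickle=True).item()
p=np.array([.503,-.246,.2118]);_,Rt=pose()
f=lambda u,v,z:Rt.T@(ray(d,270+u/8,190+v/8,z)-p)*1000
for z in(.1245,.1255):
  print("tips",z,f(278,363,z),f(312,363,z),f(527,363,z),f(571,363,z))
print("slot",f(429,351,.099),f(265,283,.099),f(593,420,.099)); print("well",f(85,350,.099),f(776,350,.099))
print(arm.sense()['position'])
```

```text
tips 0.1245 [ 87.31074078   4.8862185  -13.00246112] [87.30864343  4.88397428 -9.98702369] [87.29538216  4.86978441  9.07916244] [87.29266853  4.86688075 12.98064941]
tips 0.1255 [ 86.31080159   5.16509662 -12.95291378] [86.30871268  5.16286144 -9.94961429] [86.29550479  5.14872868  9.03982532] [86.29280207  5.14583672 12.92560775]
slot [112.79933712  -1.01955438   0.49970941] [112.81275019   5.83331983 -15.41476612] [112.78570985  -8.06595363  16.62688746]
well [112.82274129  -0.89310076 -33.09930775] [112.77580549  -0.94371023  34.38172722]
[ 0.50334009 -0.24543445  0.21179329]
```

View pics/w6.png

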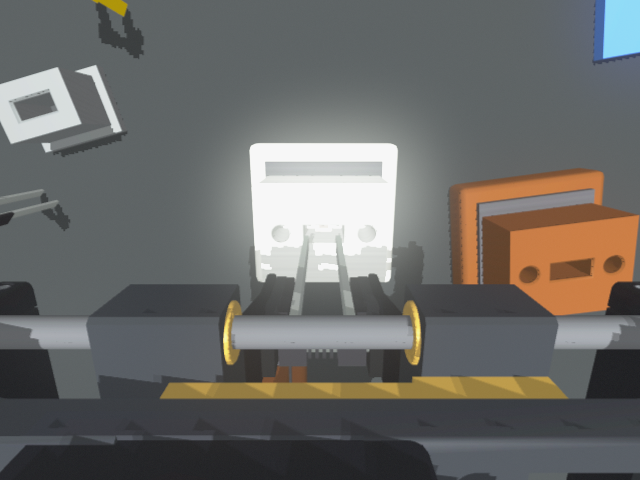

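```bash
python3 -m creep '[{"delta_pos":[0,-0.005,0.0045],"twist":0},{"delta_pos":[0.1,0,0],"twist":0},{"delta_pos":[0.1,0,0],"twist":0},{"delta_pos":[0,0,0],"twist":0},{"delta_pos":[0,0,0],"twist":0}]'
python3 - <<'E'
from h import *
d=snap("wrist","w7");np.save("w7.npy",d,allow_pickle=True)
crop('w7','w7c',270,190,370,265,8)
E
```

```text
clock: 8.75
position: [0.502, -0.2472, 0.187]
tool_rot: [0.532, 0.465, 0.533, -0.465]
force: [-0.1, 0.3, -0.7]
opening: 0.389
```

View pics/w7c.png

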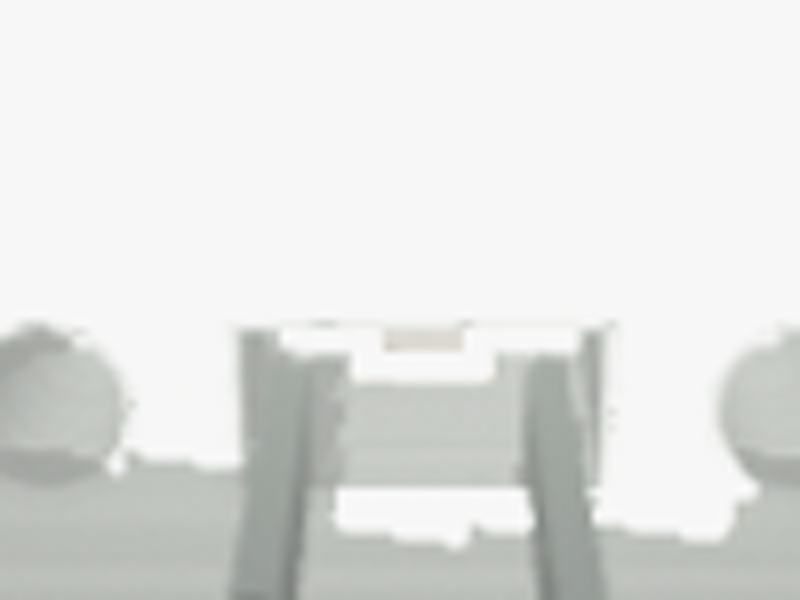

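```bash
python3 -m creep '[{"delta_pos":[0.03,0,0],"twist":0},{"delta_pos":[0.03,0,0],"twist":0},{"delta_pos":[0.03,0,0],"twist":0},{"delta_pos":[0.03,0,0],"twist":0},{"delta_pos":[0,0,0],"twist":0}]'
```

```text
clock: 9.3
position: [0.502, -0.2474, 0.1727]
tool_rot: [0.532, 0.465, 0.533, -0.465]
force: [-0.5, -0.6, -0.8]
opening: 0.389
```

No contact. I'll keep going down past the spacer's top.

```bash
python3 -m creep '[{"delta_pos":[0.04,0,0],"twist":0},{"delta_pos":[0.04,0,0],"twist":0},{"delta_pos":[0.04,0,0],"twist":0},{"delta_pos":[0.03,0,0],"twist":0},{"delta_pos":[0,0,0],"twist":0}]'
python3 -m creep '[{"delta_pos":[0.03,0,0],"twist":0},{"delta_pos":[0.03,0,0],"twist":0},{"delta_pos":[0.02,0,0],"twist":0},{"delta_pos":[0,0,0],"twist":0}]'
python3 - <<'E'
from h import *
d=snap("wrist","w8");np.save("w8.npy",d,allow_pickle=True)
crop('w8','w8c',270,190,370,265,8)
print([np.round(arm.sense()[k],4) for k in("position","force","moment")])
E
```

```text
clock: 9.8
position: [0.502, -0.2474, 0.1546]
tool_rot: [0.532, 0.465, 0.533, -0.465]
force: [0.1, -0.3, -0.8]
opening: 0.394
clock: 10.2
position: [0.5021, -0.2474, 0.1453]
tool_rot: [0.532, 0.465, 0.533, -0.465]
force: [-1.0, 0.8, -1.0]
opening: 0.394
[array([ 0.5022, -0.2475,  0.1456]), array([-0.303 , -0.5866, -0.7264]), array([0.0161, 0.0332, 0.0261])]
```

View pics/w8c.png

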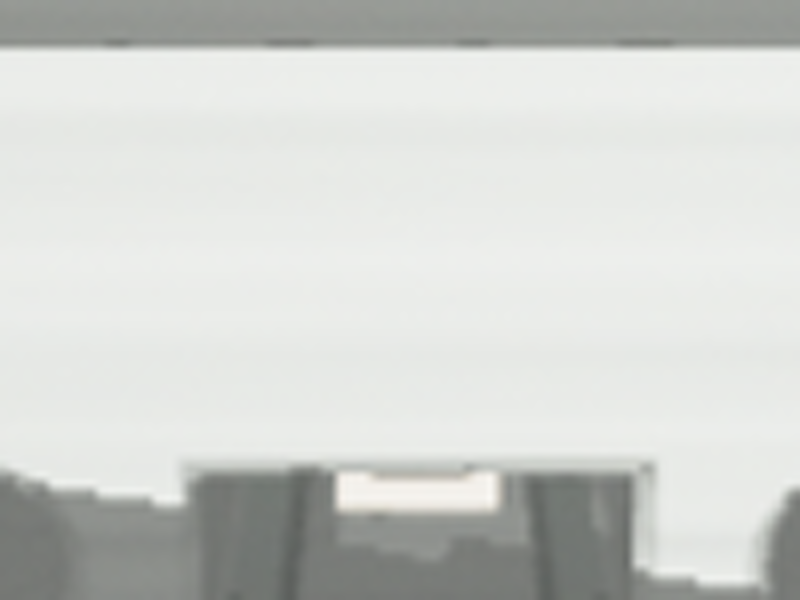

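```bash
python3 -m creep '[{"delta_pos":[0.025,0,0],"twist":0},{"delta_pos":[0.025,0,0],"twist":0},{"delta_pos":[0.01,0,0],"twist":0},{"delta_pos":[0,0,0],"twist":0}]'
python3 -m creep '[{"delta_pos":[0.005,0,0],"twist":0},{"delta_pos":[0,0,0],"twist":0}]'
```

```text
clock: 10.65
position: [0.5022, -0.2475, 0.1383]
tool_rot: [0.532, 0.465, 0.533, -0.465]
force: [-0.7, -0.0, -0.2]
opening: 0.384
clock: 10.85
position: [0.5024, -0.2475, 0.138]
tool_rot: [0.532, 0.465, 0.532, -0.465]
force: [-1.0, 0.8, -1.2]
opening: 0.39
```

```bash
python3 -m creep '[{"delta_pos":[0,0,0],"twist":0},{"delta_pos":[0,0,0],"twist":0},{"delta_pos":[0,0,0],"twist":0},{"delta_pos":[0,0,0],"twist":0},{"delta_pos":[0,0,0],"twist":0},{"delta_pos":[0,0,0],"twist":0},{"delta_pos":[0,0,0],"twist":0},{"delta_pos":[0,0,0],"twist":0}]' 0.25 24
```

```text
clock: 11.65
position: [0.5024, -0.2475, 0.138]
tool_rot: [0.532, 0.465, 0.532, -0.465]
force: [-1.1, 0.0, 1.0]
opening: 0.326
```

```bash
python3 -m creep '[{"delta_pos":[0,0,0],"twist":0},{"delta_pos":[-0.02,0,0],"twist":0},{"delta_pos":[-0.02,0,0],"twist":0},{"delta_pos":[-0.02,0,0],"twist":0},{"delta_pos":[-0.02,0,0],"twist":0}]'
python3 -m creep '[{"delta_pos":[-0.03,0,0],"twist":0},{"delta_pos":[-0.03,0,0],"twist":0},{"delta_pos":[-0.03,0,0],"twist":0},{"delta_pos":[-0.03,0,0],"twist":0},{"delta_pos":[0,0,0],"twist":0}]'
python3 - <<'E'
from h import *
d=snap("wrist","w9")
crop('w9','w9c',270,190,370,265,8)
E
```

```text
clock: 12.15
position: [0.5022, -0.2475, 0.1476]
tool_rot: [0.532, 0.465, 0.533, -0.465]
force: [0.2, 0.3, -0.1]
opening: 0.326
clock: 12.65
position: [0.5025, -0.2477, 0.1626]
tool_rot: [0.533, 0.465, 0.532, -0.465]
force: [-0.5, -0.4, -1.1]
opening: 0.321
```

View pics/w9c.png

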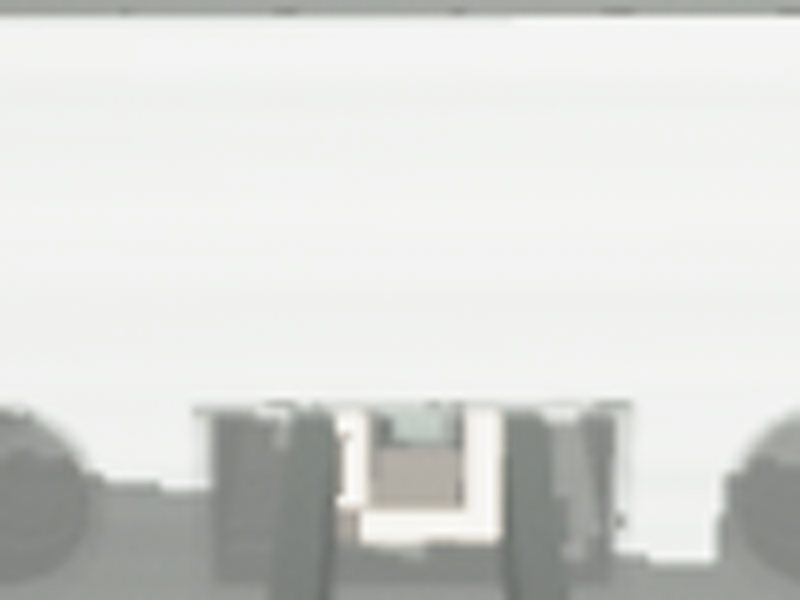

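The spacer is rising with the tongs, visible between the legs at about (420,480) in the crop. Raising it clear.

```bash
python3 -m creep '[{"delta_pos":[-0.04,0,0],"twist":0},{"delta_pos":[-0.06,0,0],"twist":0},{"delta_pos":[-0.06,0,0],"twist":0},{"delta_pos":[-0.08,0,0],"twist":0},{"delta_pos":[-0.08,0,0],"twist":0},{"delta_pos":[-0.08,0,0],"twist":0},{"delta_pos":[-0.08,0,0],"twist":0},{"delta_pos":[-0.04,0,0],"twist":0},{"delta_pos":[0,0,0],"twist":0}]'
python3 - <<'E'
from h import *
d=snap("wrist","w10");np.save("w10.npy",d,allow_pickle=True)
crop('w10','w10c',270,190,370,265,8)
dl([.547,.218,.225])
E
```

```text
clock: 13.6
position: [0.5027, -0.2477, 0.2253]
tool_rot: [0.533, 0.466, 0.532, -0.465]
force: [0.7, 0.1, -1.9]
opening: 0.32
delta [  -0.5  106.4 -455.4] mm frac [-0.0041  0.8869 -3.7951]
```

View pics/w10c.png

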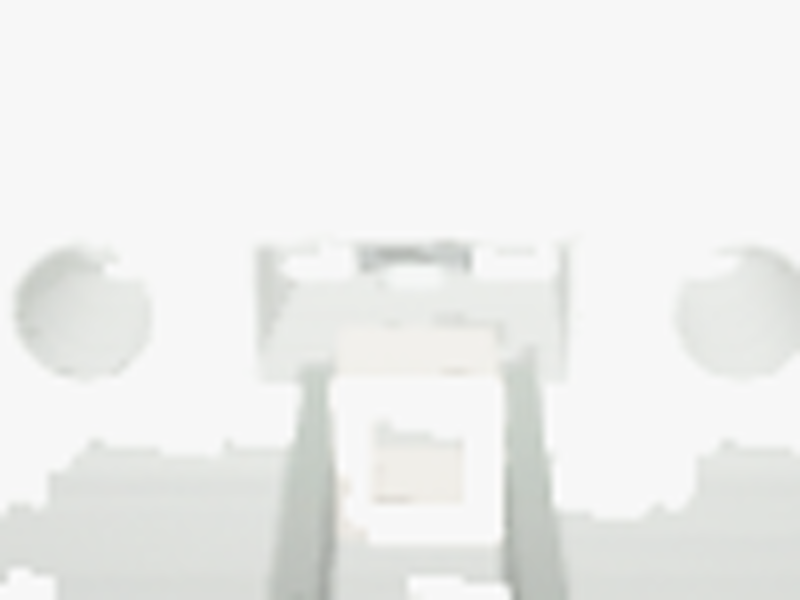

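```bash
python3 -m creep '[{"delta_pos":[0,0.03,-0.12],"twist":0},{"delta_pos":[0,0.056,-0.24],"twist":0},{"delta_pos":[0,0.056,-0.24],"twist":0},{"delta_pos":[0,0.056,-0.24],"twist":0},{"delta_pos":[0,0.056,-0.24],"twist":0},{"delta_pos":[0,0.056,-0.24],"twist":0},{"delta_pos":[0,0.056,-0.24],"twist":0},{"delta_pos":[0,0.056,-0.24],"twist":0},{"delta_pos":[0,0.056,-0.24],"twist":0},{"delta_pos":[0,0.056,-0.24],"twist":0},{"delta_pos":[0,0.056,-0.24],"twist":0},{"delta_pos":[0,0.056,-0.24],"twist":0},{"delta_pos":[0,0.056,-0.24],"twist":0},{"delta_pos":[0,0.056,-0.24],"twist":0},{"delta_pos":[0,0.056,-0.24],"twist":0},{"delta_pos":[0,0.056,-0.24],"twist":0},{"delta_pos":[0,0.017,-0.08],"twist":0},{"delta_pos":[0,0,0],"twist":0},{"delta_pos":[0,0,0],"twist":0}]'
python3 - <<'E'
from h import *
d=snap("wrist","w11");np.save("w11.npy",d,allow_pickle=True)
crop('w11','w11c',270,185,370,260,8)
E
```

```text
clock: 15.55
position: [0.5466, 0.2178, 0.224]
tool_rot: [0.532, 0.465, 0.532, -0.466]
force: [0.2, -0.5, -0.8]
opening: 0.326
```

View pics/w11.png

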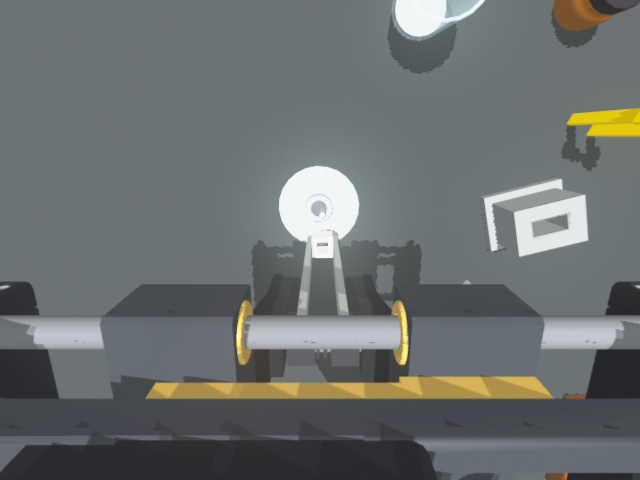

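View pics/w11c.png

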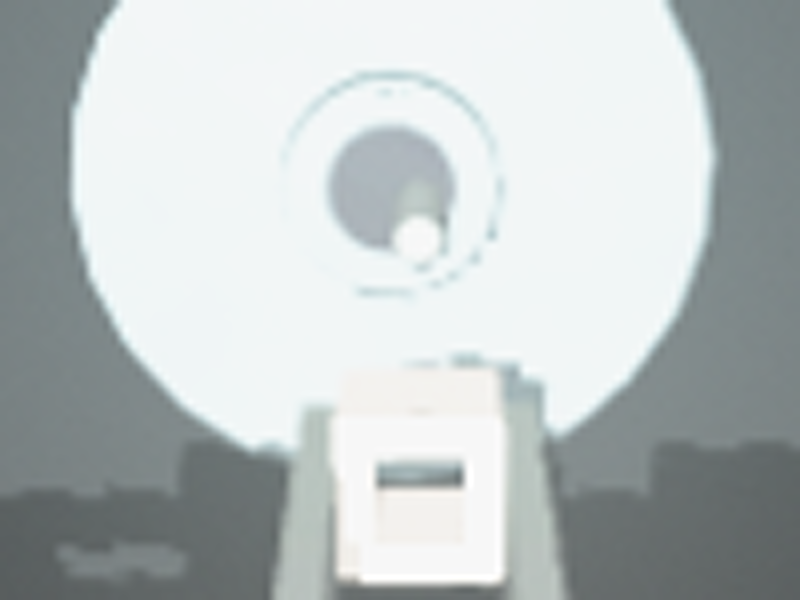

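Run:
```python
from h import *
d=np.load("w11.npy",allow_pickle=True).item()
p=np.array([.5466,.2178,.2245]);_,Rt=pose()
f=lambda u,v,z:np.round(Rt.T@(ray(d,270+u/8,185+v/8,z)-p)*1000,2)[1:]
zt,zb=.2245-.074,.2245-.092
print("top face corners",f(335,415,zt),f(507,415,zt),f(507,583,zt),f(335,583,zt))
print("hole",f(375,500,zt),f(465,500,zt))
print("hole y edges",f(420,460,zt),f(420,543,zt))
print("bottom +y edge",f(340,370,zb),f(500,367,zb))
print("pin top",f(416,238,.043)," foot",f(422,195,.02))
print("boss",f(391,183,.02),"disc",f(393,150,.012))
```

```text
top face corners [ 7.6  -7.61] [7.61 6.82] [-7.28  6.97] [-7.3 -7.7]
hole [ 0.13 -4.27] [0.13 3.34]
hole y edges [ 3.66 -0.47] [-3.7  -0.46]
bottom +y edge [ 6.7  -7.65] [6.99 6.74]
pin top [-0.75 -0.82]  foot [-0.17 -0.05]
boss [ 1.38 -4.01] disc [ 4.15 -3.82]
```

```bash
python3 -m creep '[{"delta_pos":[0.05,-0.005,-0.002],"twist":0},{"delta_pos":[0.1,0,0],"twist":0},{"delta_pos":[0.12,0,0],"twist":0},{"delta_pos":[0.12,0,0],"twist":0},{"delta_pos":[0.12,0,0],"twist":0},{"delta_pos":[0.1,0,0],"twist":0},{"delta_pos":[0.05,0,0],"twist":0},{"delta_pos":[0,0,0],"twist":0},{"delta_pos":[0,0,0],"twist":0}]'
python3 - <<'E'
from h import *
d=snap("wrist","w12");np.save("w12.npy",d,allow_pickle=True)
crop('w12','w12c',270,185,370,260,8)
E
```

```text
clock: 16.5
position: [0.5464, 0.219, 0.1455]
tool_rot: [0.532, 0.466, 0.532, -0.465]
force: [0.1, 0.1, -1.4]
opening: 0.323
```

View pics/w12c.png

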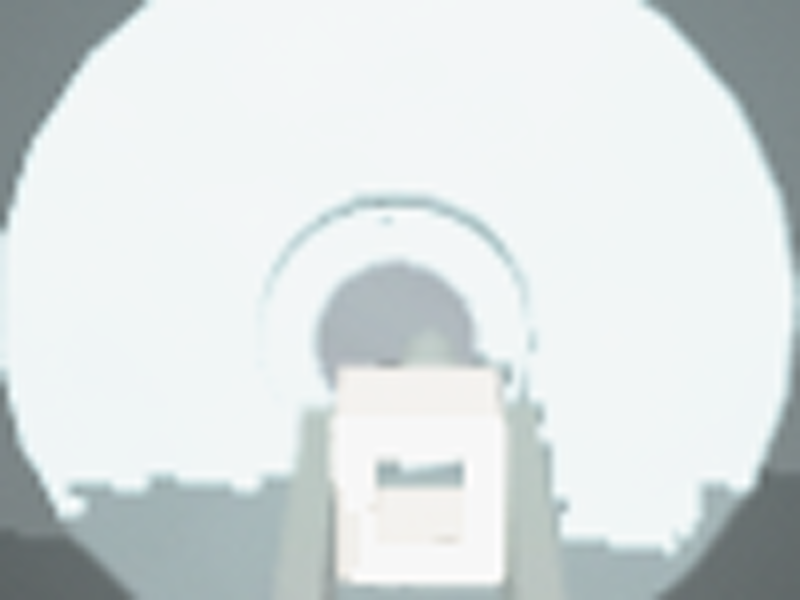

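Run:
```python
from h import *
crop('w12','w12d',305,220,345,250,18)
d=np.load("w12.npy",allow_pickle=True).item()
p=np.array([.5464,.2187,.1457]);_,Rt=pose()
f=lambda u,v,z:np.round(Rt.T@(ray(d,270+u/8,185+v/8,z)-p)*1000,2)[1:]
zt,zb=p[2]-.074,p[2]-.092
print("top",f(335,415,zt),f(507,415,zt),f(375,460,zt),f(465,460,zt));print("bot",f(338,368,zb),f(501,368,zb))
print("foot",f(430,335,.02),f(430,350,.025),f(395,330,.02),"boss",f(397,330,.02),f(260,330,.02),f(533,330,.02),f(397,195,.02))
```

```text
top [ 7.57 -7.88] [7.58 6.57] [ 3.63 -4.53] [3.63 3.06]
bot [ 6.86 -8.09] [6.86 6.58]
foot [1.36 0.35] [1.08 0.33] [ 1.88 -3.21] boss [ 1.88 -3.  ] [  1.88 -16.92] [ 1.88 10.82] [15.84 -2.98]
```

View pics/w12d.png

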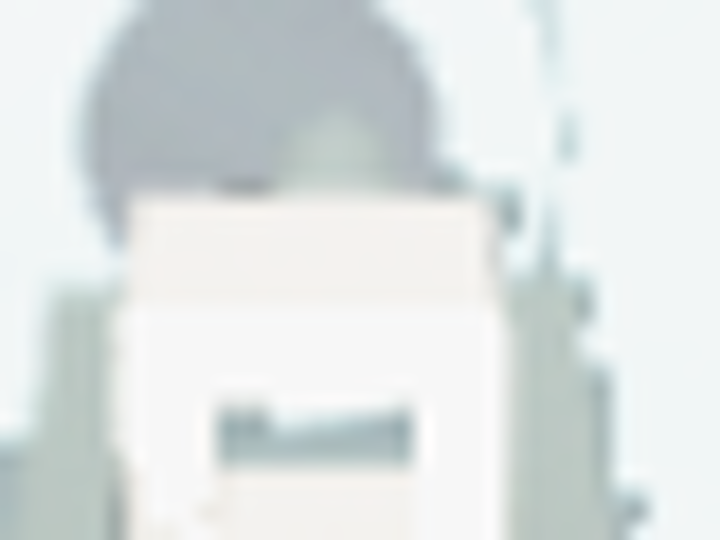

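```bash
python3 -m creep '[{"delta_pos":[0,-0.002,0.0096],"twist":0},{"delta_pos":[0.03,0,0],"twist":0},{"delta_pos":[0.03,0,0],"twist":0},{"delta_pos":[0,0,0],"twist":0},{"delta_pos":[0,0,0],"twist":0}]'
python3 - <<'E'
from h import *
d=snap("wrist","w13");np.save("w13.npy",d,allow_pickle=True)
crop('w13','w13c',300,205,350,242,15)
s=snap("scene","s13");crop("s13","s13c",320,160,400,220,8)
E
```

```text
clock: 17.05
position: [0.546, 0.2176, 0.1378]
tool_rot: [0.532, 0.465, 0.532, -0.465]
force: [0.1, -0.1, -0.7]
opening: 0.323
```

View pics/w13c.png

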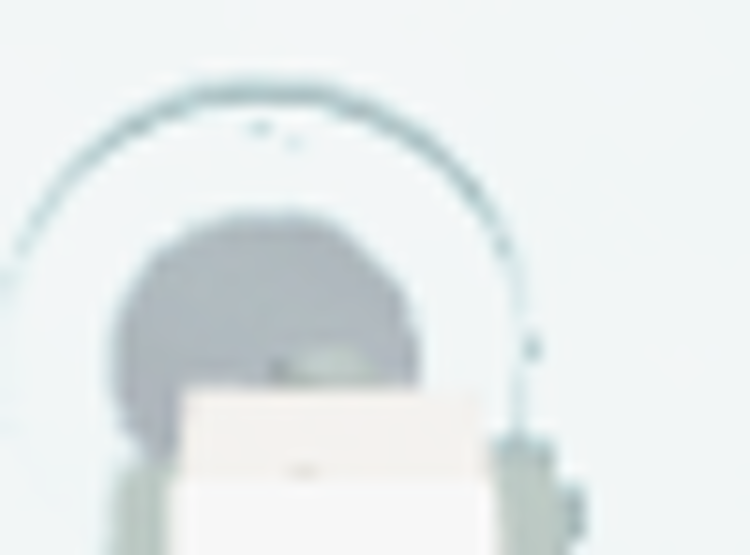

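View pics/s13c.png

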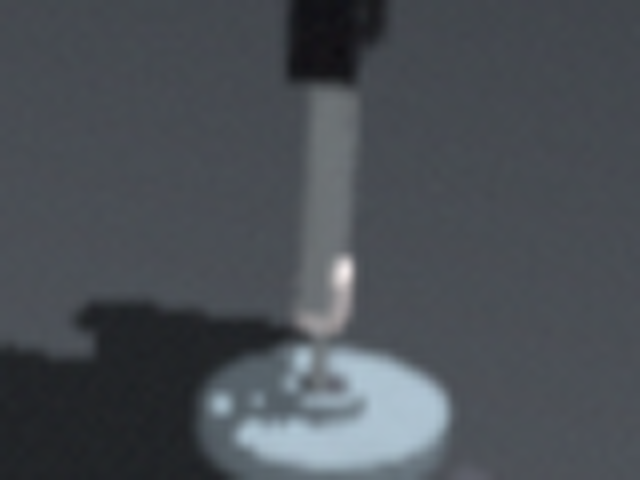

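In the wrist view the pin's foot (330,365) lies under the middle of the spacer's edge (180–483). In the scene view the pin also lies under the middle of the spacer. Lowering gently and watching the force.

```bash
python3 -m creep '[{"delta_pos":[0.012,0,0],"twist":0},{"delta_pos":[0.012,0,0],"twist":0},{"delta_pos":[0,0,0],"twist":0}]'
python3 -m creep '[{"delta_pos":[0.01,0,0],"twist":0},{"delta_pos":[0.01,0,0],"twist":0},{"delta_pos":[0,0,0],"twist":0}]'
```

```text
clock: 17.45
position: [0.546, 0.2175, 0.1348]
tool_rot: [0.532, 0.465, 0.532, -0.466]
force: [0.9, 0.0, -0.3]
opening: 0.323
clock: 17.75
position: [0.546, 0.2175, 0.1325]
tool_rot: [0.532, 0.465, 0.532, -0.465]
force: [-0.3, 0.5, -1.0]
opening: 0.328
```

```bash
python3 -m creep '[{"delta_pos":[0.01,0,0],"twist":0},{"delta_pos":[0.01,0,0],"twist":0},{"delta_pos":[0,0,0],"twist":0}]'
python3 -m creep '[{"delta_pos":[0.012,0,0],"twist":0},{"delta_pos":[0.012,0,0],"twist":0},{"delta_pos":[0,0,0],"twist":0}]'
python3 - <<'E'
from h import *
d=snap("wrist","w14");crop('w14','w14c',300,205,350,265,10)
E
```

```text
clock: 18.05
position: [0.5461, 0.2175, 0.1301]
tool_rot: [0.532, 0.465, 0.532, -0.465]
force: [-0.2, -0.2, -0.9]
opening: 0.325
clock: 18.35
position: [0.546, 0.2175, 0.1272]
tool_rot: [0.532, 0.465, 0.532, -0.465]
force: [-0.7, -0.1, -0.5]
opening: 0.324
```

View pics/w14c.png

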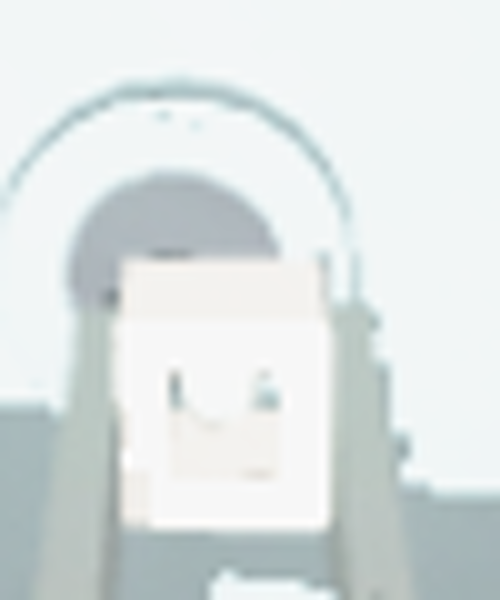

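The bright pin top is inside the hole (220,400). Continuing down.

```bash
python3 -m creep '[{"delta_pos":[0.02,0,0],"twist":0},{"delta_pos":[0.02,0,0],"twist":0},{"delta_pos":[0.02,0,0],"twist":0},{"delta_pos":[0,0,0],"twist":0}]'
python3 -m creep '[{"delta_pos":[0.015,0,0],"twist":0},{"delta_pos":[0.015,0,0],"twist":0},{"delta_pos":[0,0,0],"twist":0}]'
python3 -m creep '[{"delta_pos":[0.012,0,0],"twist":0},{"delta_pos":[0,0,0],"twist":0}]'
```

```text
clock: 18.8
position: [0.5459, 0.2174, 0.1197]
tool_rot: [0.532, 0.465, 0.533, -0.466]
force: [-0.2, -0.0, -0.7]
opening: 0.324
clock: 19.1
position: [0.546, 0.2175, 0.1163]
tool_rot: [0.532, 0.465, 0.532, -0.465]
force: [-0.5, 0.5, -0.6]
opening: 0.321
clock: 19.3
position: [0.5461, 0.2175, 0.115]
tool_rot: [0.532, 0.465, 0.532, -0.465]
force: [-0.5, 0.9, -0.9]
opening: 0.321
```

```bash
python3 -m creep '[{"delta_pos":[0.01,0,0],"twist":0},{"delta_pos":[0,0,0],"twist":0}]'
python3 -m creep '[{"delta_pos":[0.008,0,0],"twist":0},{"delta_pos":[0,0,0],"twist":0}]'
```

```text
clock: 19.5
position: [0.5461, 0.2175, 0.1138]
tool_rot: [0.532, 0.465, 0.532, -0.465]
force: [-1.0, 0.4, -1.1]
opening: 0.328
clock: 19.7
position: [0.5461, 0.2176, 0.1129]
tool_rot: [0.532, 0.465, 0.532, -0.465]
force: [-0.8, -0.3, -1.2]
opening: 0.325
```

```bash
python3 -m creep '[{"delta_pos":[0.006,0,0],"twist":0},{"delta_pos":[0,0,0],"twist":0}]'
python3 -m creep '[{"delta_pos":[0.006,0,0],"twist":0},{"delta_pos":[0,0,0],"twist":0}]'
python3 - <<'E'
from h import *
d=snap("wrist","w15");crop('w15','w15c',300,205,350,265,10)
s=snap("scene","s15");crop("s15","s15c",320,160,400,220,8)
E
```

```text
clock: 19.9
position: [0.5461, 0.2176, 0.1122]
tool_rot: [0.532, 0.465, 0.532, -0.465]
force: [0.6, -0.2, -1.2]
opening: 0.323
clock: 20.1
position: [0.5463, 0.2177, 0.112]
tool_rot: [0.532, 0.466, 0.532, -0.465]
force: [-1.7, -0.2, 3.6]
opening: 0.324
```

View pics/s15c.png

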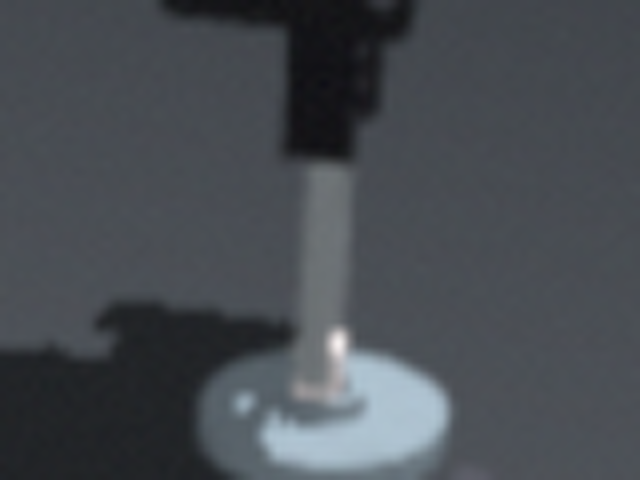

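Contact force appeared at TCP z 0.112, exactly the seat height, so the spacer is home. Easing the squeeze to 2 mm so the tongs stay held.

```bash
python3 -m creep '[{"delta_pos":[0,0,0],"twist":0},{"delta_pos":[0,0,0],"twist":0},{"delta_pos":[0,0,0],"twist":0},{"delta_pos":[0,0,0],"twist":0},{"delta_pos":[0,0,0],"twist":0},{"delta_pos":[0,0,0],"twist":0}]' 0.39 20
python3 - <<'E'
from h import *
d=snap("wrist","w16");crop('w16','w16c',300,205,350,265,10)
E
```

```text
clock: 20.8
position: [0.5461, 0.2176, 0.1115]
tool_rot: [0.532, 0.465, 0.532, -0.465]
force: [0.3, -0.3, -1.3]
opening: 0.393
```

View pics/w16c.png

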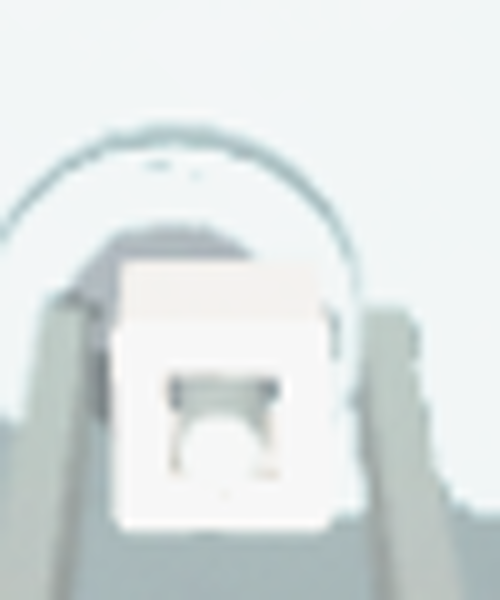

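Legs are clear on both sides of the spacer, and the pin stands up through its hole. Lifting the tongs.

```bash
python3 -m creep '[{"delta_pos":[-0.02,0,0],"twist":0},{"delta_pos":[-0.03,0,0],"twist":0},{"delta_pos":[-0.05,0,0],"twist":0},{"delta_pos":[-0.08,0,0],"twist":0},{"delta_pos":[-0.12,0,0],"twist":0},{"delta_pos":[-0.15,0,0],"twist":0},{"delta_pos":[-0.15,0,0],"twist":0},{"delta_pos":[-0.1,0,0],"twist":0},{"delta_pos":[0,0,0],"twist":-0.9},{"delta_pos":[0,0,0],"twist":-0.9},{"delta_pos":[0,0,0],"twist":0}]'
python3 - <<'E'
from h import *
d=snap("wrist","w17");s=snap("scene","s17");crop("s17","s17c",320,160,400,220,8)
dl([.5662,.0041,.195])
p,Rt=pose();print(np.degrees(np.arctan2(Rt[1,2],Rt[0,2])))
E
```

```text
clock: 21.95
position: [0.5462, 0.2177, 0.1963]
tool_rot: [0.587, 0.395, 0.587, -0.394]
force: [0.3, -0.1, -0.6]
opening: 0.391
delta [  0.9 -60.9 205.5] mm frac [ 0.0072 -0.5076  1.7128]
-68.13342677909722
```

View pics/w17.png

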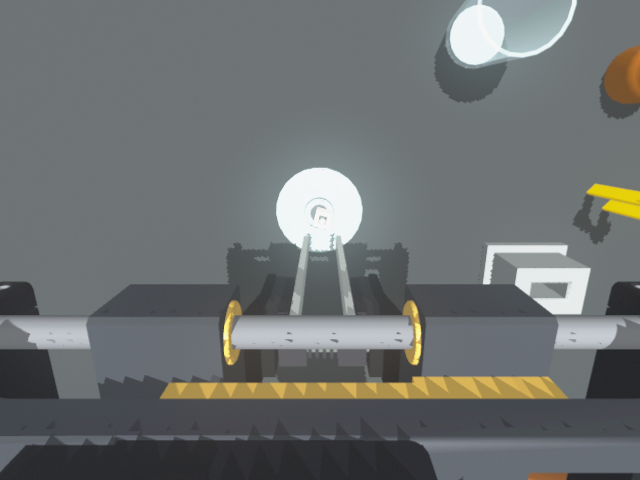

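View pics/s17c.png

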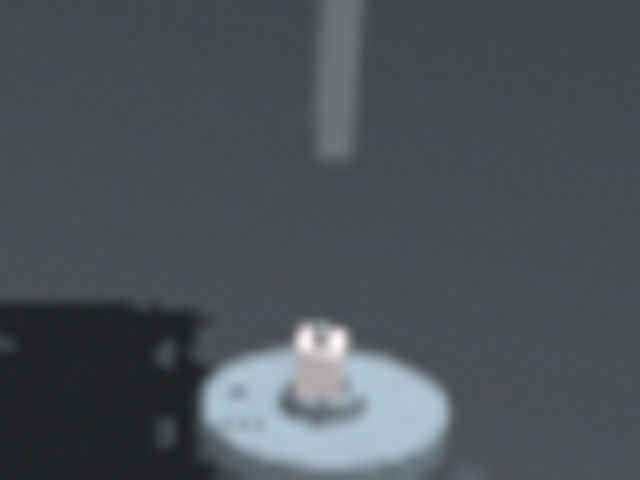

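The spacer stands on the boss, home over the pin. Returning to the holder.

```bash
python3 -m creep '[{"delta_pos":[0,-0.03,0.1],"twist":0},{"delta_pos":[0,-0.056,0.19],"twist":0},{"delta_pos":[0,-0.056,0.19],"twist":0},{"delta_pos":[0,-0.056,0.19],"twist":0},{"delta_pos":[0,-0.056,0.19],"twist":0},{"delta_pos":[0,-0.056,0.19],"twist":0},{"delta_pos":[0,-0.056,0.19],"twist":0},{"delta_pos":[0,-0.056,0.19],"twist":0},{"delta_pos":[0,-0.056,0.19],"twist":0},{"delta_pos":[0,-0.03,0.093],"twist":0},{"delta_pos":[0.12,0,0],"twist":0},{"delta_pos":[0.12,0,0],"twist":0},{"delta_pos":[0.1,0,0],"twist":0},{"delta_pos":[0,0,0],"twist":0},{"delta_pos":[0,0,0],"twist":0}]'
python3 - <<'E'
from h import *
d=snap("wrist","w18");np.save("w18.npy",d,allow_pickle=True)
crop('w18','w18c',270,190,370,265,8)
E
```

```text
clock: 23.55
position: [0.5666, 0.0051, 0.1542]
tool_rot: [0.586, 0.395, 0.587, -0.395]
force: [-0.2, -0.5, -1.1]
opening: 0.391
```

View pics/w18c.png

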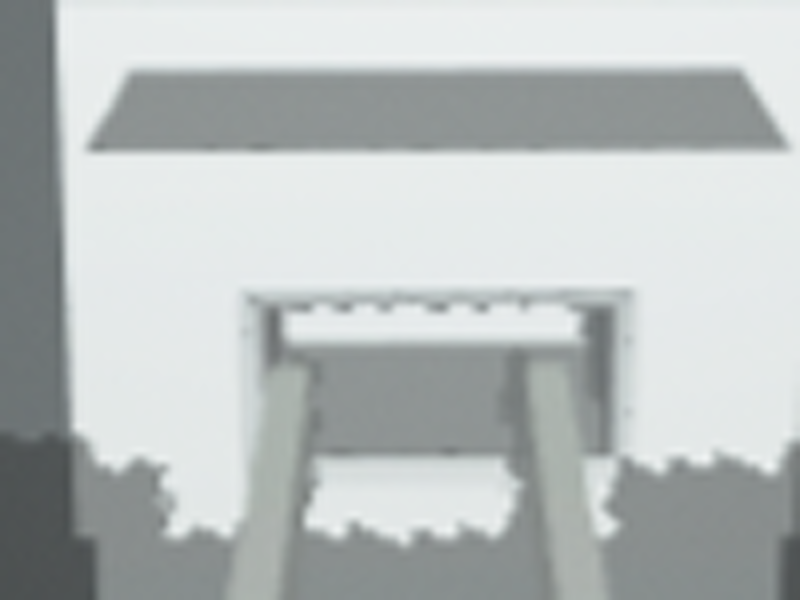

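Run:
```python
from h import *
d=np.load("w18.npy",allow_pickle=True).item()
p=np.array([.5666,.0051,.1542]);_,Rt=pose()
f=lambda u,v,z:np.round(Rt.T@(ray(d,270+u/8,190+v/8,z)-p)*1000,2)[1:]
print("tip",f(275,362,.0677),f(570,362,.0677),"slot",f(438,378,.055),f(242,292,.055),f(633,292,.055))
```

```text
tip [  5.33 -13.61] [ 5.35 12.47] slot [0.25 0.89] [  8.5  -17.22] [ 8.52 18.87]
```

```bash
python3 -m creep '[{"delta_pos":[0,0.0035,0.0125],"twist":0},{"delta_pos":[0.04,0,0],"twist":0},{"delta_pos":[0.04,0,0],"twist":0},{"delta_pos":[0.03,0,0],"twist":0},{"delta_pos":[0.03,0,0],"twist":0},{"delta_pos":[0,0,0],"twist":0}]'
python3 -m creep '[{"delta_pos":[0.04,0,0],"twist":0},{"delta_pos":[0.05,0,0],"twist":0},{"delta_pos":[0.05,0,0],"twist":0},{"delta_pos":[0,0,0],"twist":0}]'
```

```text
clock: 24.2
position: [0.5675, 0.0029, 0.1373]
tool_rot: [0.586, 0.395, 0.587, -0.395]
force: [-0.1, -1.2, -1.2]
opening: 0.39
clock: 24.6
position: [0.5672, 0.0029, 0.12]
tool_rot: [0.586, 0.395, 0.587, -0.395]
force: [-0.3, 0.7, -1.1]
opening: 0.394
```

```bash
python3 -m creep '[{"delta_pos":[0.05,0,0],"twist":0},{"delta_pos":[0.05,0,0],"twist":0},{"delta_pos":[0.04,0,0],"twist":0},{"delta_pos":[0.03,0,0],"twist":0},{"delta_pos":[0,0,0],"twist":0}]'
python3 -m creep '[{"delta_pos":[0.01,0,0],"twist":0},{"delta_pos":[0,0,0],"twist":0}]'
```

```text
clock: 25.1
position: [0.5675, 0.0029, 0.1001]
tool_rot: [0.586, 0.395, 0.587, -0.395]
force: [-0.3, 0.1, -1.4]
opening: 0.394
clock: 25.3
position: [0.568, 0.003, 0.0996]
tool_rot: [0.587, 0.395, 0.586, -0.395]
force: [-0.6, 0.1, -0.7]
opening: 0.39
```

```bash
python3 -m creep '[{"delta_pos":[0.01,0,0],"twist":0},{"delta_pos":[0,0,0],"twist":0}]'
python3 -m creep '[{"delta_pos":[0.008,0,0],"twist":0},{"delta_pos":[0,0,0],"twist":0}]'
```

```text
clock: 25.5
position: [0.5679, 0.0029, 0.0983]
tool_rot: [0.586, 0.395, 0.587, -0.395]
force: [0.5, -0.5, -1.1]
opening: 0.395
clock: 25.7
position: [0.5678, 0.0029, 0.0973]
tool_rot: [0.586, 0.395, 0.587, -0.395]
force: [0.2, 1.0, -0.8]
opening: 0.393
```

```bash
python3 -m creep '[{"delta_pos":[0.006,0,0],"twist":0},{"delta_pos":[0,0,0],"twist":0}]'
python3 -m creep '[{"delta_pos":[0.005,0,0],"twist":0},{"delta_pos":[0,0,0],"twist":0}]'
```

```text
clock: 25.9
position: [0.5679, 0.003, 0.0966]
tool_rot: [0.586, 0.395, 0.587, -0.395]
force: [-0.2, -0.1, -0.6]
opening: 0.391
clock: 26.1
position: [0.5682, 0.003, 0.0965]
tool_rot: [0.587, 0.395, 0.586, -0.395]
force: [-0.1, -0.2, 2.8]
opening: 0.394
```

The tips touch the floor at z 0.0965, the same height they were picked up from. Releasing.

```bash
python3 -m creep '[{"delta_pos":[0,0,0],"twist":0},{"delta_pos":[0,0,0],"twist":0},{"delta_pos":[0,0,0],"twist":0},{"delta_pos":[0,0,0],"twist":0},{"delta_pos":[0,0,0],"twist":0}]' 0.5 20
python3 -m creep '[{"delta_pos":[0,0,0],"twist":0},{"delta_pos":[0,0,0],"twist":0},{"delta_pos":[0,0,0],"twist":0},{"delta_pos":[0,0,0],"twist":0},{"delta_pos":[0,0,0],"twist":0}]' 0.9
python3 - <<'E'
from h import *
d=snap("wrist","w19");crop('w19','w19c',220,180,420,330,4)
E
```

```text
clock: 26.6
position: [0.5678, 0.0029, 0.096]
tool_rot: [0.586, 0.395, 0.587, -0.395]
force: [1.4, -0.5, 0.4]
opening: 0.498
clock: 27.1
position: [0.5679, 0.003, 0.0961]
tool_rot: [0.587, 0.395, 0.587, -0.395]
force: [1.2, 0.0, -0.1]
opening: 0.854
```

View pics/w19c.png

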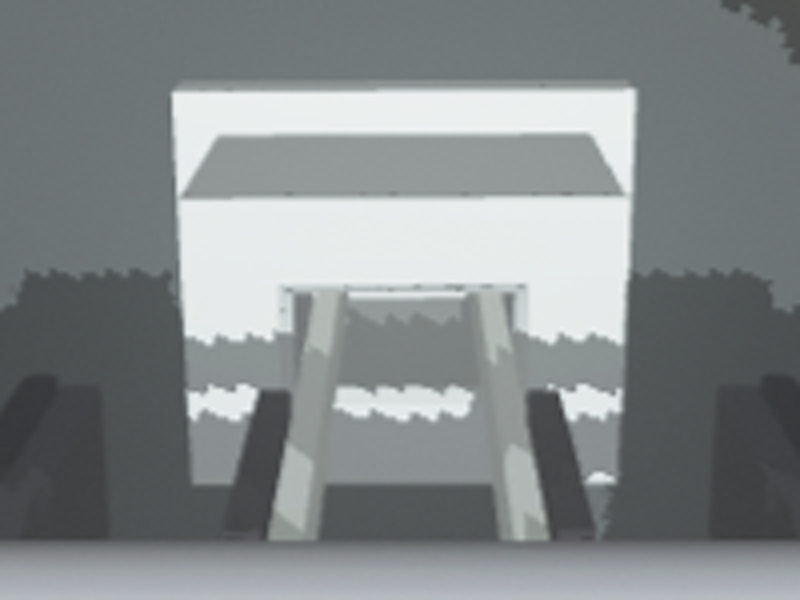

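Tongs stand upright and free, with both fingers clear. Lifting away.

```bash
python3 -m creep '[{"delta_pos":[-0.05,0,0],"twist":0},{"delta_pos":[-0.1,0,0],"twist":0},{"delta_pos":[-0.2,0,0],"twist":0},{"delta_pos":[-0.2,0,0],"twist":0},{"delta_pos":[-0.2,0,0],"twist":0},{"delta_pos":[-0.2,0,0],"twist":0},{"delta_pos":[-0.1,0,0],"twist":0},{"delta_pos":[0,0,0],"twist":0},{"delta_pos":[0,0,0],"twist":0}]'
python3 - <<'E'
from h import *
snap("wrist","w20");snap("scene","s20");crop("s20","s20c",280,160,440,280,5)
E
```

```text
clock: 28.05
position: [0.5676, 0.0029, 0.2215]
tool_rot: [0.586, 0.395, 0.587, -0.395]
force: [-0.9, -0.3, 0.3]
opening: 0.9
```

View pics/s20c.png

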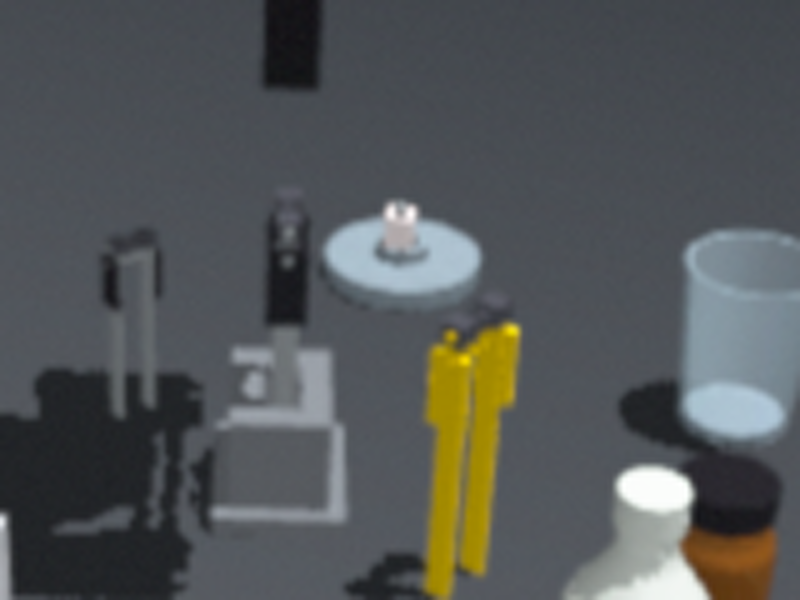

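View pics/w20.png

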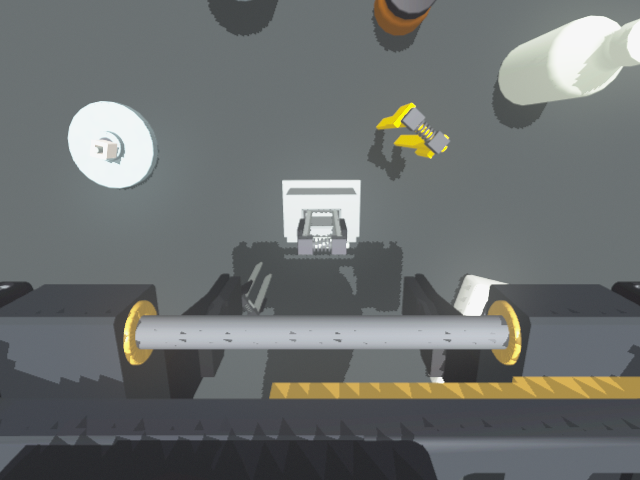

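The tongs stand upright in the holder (322,235), the spacer is on the pin (107,150), and everything else is where it was.

```bash
python3 -c "
from cell import arm
print(arm.hand_in())"
```

```text
the job is handed in; nothing more can be done
None
```

The spacer is fully down over the off-centre pin of the round grey stand, and the tongs are back upright in their holder. I handed the job in at about 28 s of the 72 s allowed.

- **Drawing it out:** I used the larger grey tongs and squeezed with 24 N at the gripper, below its 33 N cracking limit. The spacer came straight up out of the slot without slipping.
- **Threading it on:** The two camera views from different heights disagreed on the sideways position by about 1 mm. I corrected for that before lowering. The pin went into the hole with no measurable side force, and the spacer touched the boss with about 5 N at the expected height. The later pictures show the pin standing in its hole.
- **Putting the tongs back:** The tips touched the holder floor with about 4 N, at the height they were picked up from. The tongs then opened and stood freely.

In the last pictures the gripper is clear of everything, and the glassware, bottles and look-alikes in view are untouched. No check failed.

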